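Post the rejected plate into the reject box

ROBOT

A 6-joint arm with a two-finger parallel gripper is mounted at the origin on the work surface. World frame = base frame: x ahead of the robot, y to its left, z up, the work surface at z = 0. Lengths are in m, angles in degrees, forces in N, time in s.
With the tool pointing down it reaches from about 0.35 to 0.925 m from the base axis. Payload 6.4 kg.
Tool frame: the origin (TCP) lies at the very end of the fingers, on their centre line; the grasp point (between the pads) lies 19 mm behind it; z points along the fingers, y is the line along which they close (so a half turn about z gives the same grasp; the last joint's range is limited). The gripper opens to 94 mm and grips with 3 to 60 N. Pads are 16 mm wide; open, the fingers measure 119 mm over their backs; the gripper's body (75 mm by 177 mm) begins 78 mm behind the grasp point.
Start: joints at [-84.861, 14.043, 89.255, -0, 76.702, -9.975], TCP at [0.169, -0.628, 0.205] pointing down, gripper open.
Joint ranges: [-179.41, 179.41], [-58.25, 129.5], [7.25, 145.43], [-54.29, 234.29], [11.92, 165.04], [-157.13, 157.13]. Speed limits (degrees/s): [147.25, 147.25, 180, 180, 180, 180].

INTERFACE

Orientations are given as [roll, pitch, yaw] about the fixed x, y, z axes, in that order (R = Rz(yaw) Ry(pitch) Rx(roll)).
In Python, from workcell import robot gives the robot as it stands. Calls block until the motion is done:
- robot.reach(position, orientation): joint-space move of the TCP to a pose.
- robot.move_straight(position, attitude=None, speed=0.15): straight line of the TCP; attitude=None keeps the orientation; speed is the mean speed in m/s.
- robot.move_j(angles): joint-space move.
- robot.command_gripper(opening, f_grip=None): finger opening in m; f_grip is the grip in N (None keeps the last); returns when the fingers have stopped.
- robot.hold(seconds).
- robot.ik(position, orientation): joint angles nearest the present ones, or None.
- robot.camera(name): name is "side" or "top" or "wrist"; returns the picture (384x512x3 uint8, red, green, blue); there is no depth.
- robot.calibration(name): a dict with "fx", "fy", "cx", "cy" (pixels), "world_from_camera" (4x4, takes a point from camera to world coordinates); the wrist camera has in their place "mount" (4x4, takes a point from camera to tool coordinates, whose origin is the TCP and whose axes are the flange's). Camera axes: x right, y down, z forward; pixel columns grow to the right and rows downward; lengths in m; the calibration is good to about 2 mm. A picture is of the moment at which its call begins: read the wrist's pose just before it. calibration takes no time and is no camera call.
A pose or a line that the arm cannot do raises robot.PlanningError and nothing moves.
- robot.sign_off(): hands the job in; it is judged then, once.
Readings, each from a call of its own:
- robot.read_t(): time.
- robot.read_q(): joint angles.
- robot.read_dq(): joint speeds.
- robot.read_tau(): joint torques, N m.
- robot.read_position(): TCP position.
- robot.read_eef_rot(): TCP orientation.
- robot.read_ft_force(): force on the tool from outside, world axes, zero at the start.
- robot.read_moment(): the same for the moment, N m.
- robot.read_gripper_width(): finger opening in m.
- robot.read_finger_force(): force on a finger pad.
Only numpy, scipy, OpenCV 4.12 (cv2) and the standard library are available. Lean on these libraries where they do the work, as an engineer would, in place of code of your own. Each camera call takes 0.05 s, during which the arm holds its last target. There are 200 camera calls.

TASK

The plate with the red dot in the blue tray has failed inspection: post it, flat and lengthwise, through the slot of the red reject box. Feel for the slot with light hand pressure, never forcing or ramming it, then push the plate right through past the flap, so that it drops inside and the flap swings shut behind it. Leave the green-dotted plates, the caliper, the setting ring and the bottle where they are.

Things in the scene. Friction and masses are not known exactly. Their poses are not given: they have to be found in the camera images.
- reject_centre (a point): Centre (half-way up) of the rejected plate: flat steel, 90 x 60 x 6 mm, about 250 g, red dot on top; x along its 90 mm length, y along its width, z up; either end may go first. It lies on one of three raised pads of the blue tray (pads 70 x 40 mm, so the plate overhangs; pad top 20 mm above the table, 16 above the tray floor), 40 mm clear of its neighbours
- good_a_centre (a point): Centre of a good plate, same shape, green dot, on another pad; must stay there
- good_b_centre (a point): Centre of the other good plate, same shape, green dot; must stay there
- reject_box: Red sheet-steel reject box, fixed, 200 deep (x) x 220 wide (y) x 154 mm high, with a clear lid; origin at the centre of its underside, x pointing inward, the way the plate is pushed (the slotted front looks to -x), z up. Inside, the floor lies 108 mm below the slot's lip
- slot (a point): Point on the box's front centreline, in the outer face of the yellow slot plate, level with the top of its lip, 112 mm above the table; x inward, y along the slot, z up. The slot plate (116 mm wide, 4 thick) is screwed on through long holes and sits anywhere up to 12 mm left or right (y) of this point: unmeasured, only felt or seen. Slot: 62.4 mm wide, 8.5 mm high above the lip
- flap (a joint): Angle (rad) of the black sprung flap hanging shut 23 mm behind the slot's face: 0 shut, about 0.55 while a plate lies under it, pushed inward by the plate; it resists lightly (sliding the plate along under it takes about 1 to 5 N) and shuts by itself
- caliper_mid (a point): Middle of the digital caliper lying loose on the bench (230 mm long); bystander
- setting_ring: Loose steel setting ring, 48 mm across, 18 mm high, origin at its underside; bystander
- bottle: Loose white cleaner bottle, 52 mm across, 130 mm high, origin at its underside; bystander
- lip_end (a point): Outer end of the slot plate's level lip, at its top, 50 mm out from the slot's face (on the box centreline; the lip shifts sideways with the slot plate). The lip is 40 mm wide, 4 mm thick, centred under the slot and runs on 34 mm behind the face, so fingers can straddle it while they hold the 60 mm wide plate by its rear end
- notch (a point): Point 42 mm above the lip, in the slot's face: top of the finger notch, a gap 44 mm wide over the middle of the slot, open upward and 20 mm deep, so that shut fingers standing upright can follow the plate 6 to 12 mm past the face. A plate with its rear edge level with the face stays stuck; it drops in once that edge is about 4 to 10 mm past the face. Shifts sideways with the slot plate
Mind the look-alikes: they are no part of the job. What is shaped like the part that bears reject_centre but brown or turquoise is not meant.

How it is judged (in metres and radians):
On the way:
1. the rejected plate lies in the slot, leading end through under the flap (x of reject_centre in the frame of slot between -0.015 and 0.045 m and y of reject_centre in the frame of slot between -0.017 and 0.017 m and z of reject_centre in the frame of slot between -0.008 and 0.014 m and value of joint flap above 0.3 rad), for 0.1 s.
At the end, for the whole second after the job is handed in: The red-dotted plate lies inside the reject box (its centre within the box walls and less than 80 mm above the box's underside), the flap is shut (below 0.1 rad), and both green-dotted plates are within 15 mm of where they started (x of reject_centre in the frame of reject_box between -0.1 and 0.1 m and y of reject_centre in the frame of reject_box between -0.11 and 0.11 m and z of reject_centre in the frame of reject_box between 0 and 0.08 m and value of joint flap below 0.1 rad and distance of each of good_a_centre, good_b_centre from where it was at the start of the episode below 0.015 m); the robot touches nothing.
It fails at once if while it is in or before the slot, the plate is pressed against the slot plate or the box with more than 25 N (contact force between reject and reject_box above 25 N and x of reject_centre in the frame of slot below 0.047 m and z of reject_centre in the frame of slot above -0.006 m).
It fails at once if the robot presses on the reject box with more than 25 N (contact force between any of the fingers, the arm and reject_box above 25 N).
It fails at once if a good plate is moved by more than 30 mm (distance of any of good_a_centre, good_b_centre from where it was at the start of the episode above 0.03 m).
It fails at once if the caliper, setting ring or bottle is moved by more than 30 mm (distance of any of caliper_mid, setting_ring, bottle from where it was at the start of the episode above 0.03 m).
It also fails if it takes over 72 s, if anything falls off the work surface, if the arm or the gripper's body presses on something with over 40 N, if the wrist force passes 120 N, or if a joint passes its speed limit or range.

## Working session

There is one attempt and no reset: what is moved stays moved. The work goes in short steps, each a Python script; the robot and the scene stay as the last script left them, time stands still between calls to the robot, and variables do not carry over. Pictures are saved under pics/ and viewed, at most 14 in all, crops included, and the job is handed in when it is done.

```bash
mkdir -p pics; ls; python3 - <<'E'
from workcell import robot
import cv2,numpy as np
for n in ("top","side"):
    im=robot.camera(n); cv2.imwrite(f"pics/{n}0.png",im[:,:,::-1])
    c=robot.calibration(n); print(n,{k:np.round(v,4).tolist() for k,v in c.items()})
print(robot.calibration("wrist"), robot.read_t())
E
```

```text
pics
top {'fx': 379.5969, 'fy': 379.5969, 'cx': 258.8094, 'cy': 195.6384, 'world_from_camera': [[0.0249, -0.9969, 0.0749, 0.4972], [-0.9997, -0.025, 0.0003, -0.009], [0.0015, -0.0748, -0.9972, 0.9787], [0.0, 0.0, 0.0, 1.0]]}
side {'fx': 381.5273, 'fy': 381.5273, 'cx': 252.6023, 'cy': 183.1102, 'world_from_camera': [[0.9661, -0.1949, 0.1693, 0.4275], [-0.2582, -0.7231, 0.6407, -0.5999], [-0.0024, -0.6627, -0.7489, 0.8074], [0.0, 0.0, 0.0, 1.0]]}
{'fx': 313.28280971963653, 'fy': 313.28280971963653, 'cx': 253.48118150719094, 'cy': 192.54254078526327, 'mount': array([[ 7.00016645e-04, -9.66641080e-01, -2.56133818e-01,
         7.45711964e-02],
       [ 9.99999592e-01,  8.23044734e-04, -3.73134997e-04,
        -7.44602372e-04],
       [ 5.71497206e-04, -2.56133452e-01,  9.66641261e-01,
        -1.78501858e-01],
       [ 0.00000000e+00,  0.00000000e+00,  0.00000000e+00,
         1.00000000e+00]])} 0.1
```

View pics/top0.png

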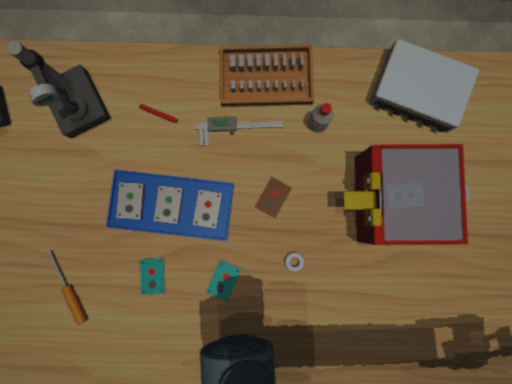

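View pics/side0.png

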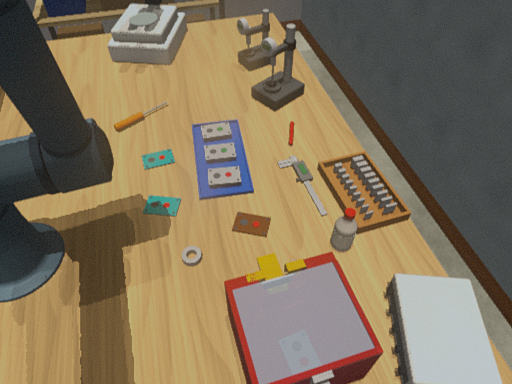

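Candidates in the top view are the grey tray plates at (129,201) with a green dot, (168,204) green and (208,209) red. The look-alikes are the brown plate (273,197), the turquoise ones (152,275) and (224,280), and a plate already seen in the box at (403,195). By the description I choose (208,209). Next I measure it and check it in a crop.

```bash
cat > h.py <<'E'
from workcell import robot
import cv2, numpy as np
from scipy.spatial.transform import Rotation as R
def snap(n):
    """picture, K, world_from_camera"""
    c=robot.calibration(n)
    if n=="wrist":
        T=np.eye(4); T[:3,3]=robot.read_position(); T[:3,:3]=R.from_euler("xyz",robot.read_eef_rot(),degrees=True).as_matrix()
        T=T@c["mount"]
    else: T=np.array(c["world_from_camera"])
    K=np.array([[c["fx"],0,c["cx"]],[0,c["fy"],c["cy"]],[0,0,1]])
    return robot.camera(n),K,T
def onplane(px,K,T,z):
    px=np.atleast_2d(px).astype(float)
    d=np.c_[px,np.ones(len(px))]@np.linalg.inv(K).T@T[:3,:3].T
    return T[:3,3]+d*((z-T[2,3])/d[:,2:])
def proj(p,K,T):
    p=(np.atleast_2d(p)-T[:3,3])@T[:3,:3]
    q=p@K.T; return q[:,:2]/q[:,2:]
def blobs(mask,amin):
    cs,_=cv2.findContours(mask.astype(np.uint8),cv2.RETR_EXTERNAL,cv2.CHAIN_APPROX_NONE)
    return [c[:,0,:] for c in cs if cv2.contourArea(c)>=amin]
def rect(c,K,T,z):
    """minAreaRect on the plane z: centre, long side, short side, yaw of long side (deg)"""
    w=onplane(c,K,T,z)[:,:2]
    b=cv2.boxPoints(cv2.minAreaRect((w*1000).astype(np.float32)))
    e=[b[1]-b[0],b[2]-b[1]]; e.sort(key=np.linalg.norm)
    return b.mean(0)/1000,np.linalg.norm(e[1]),np.linalg.norm(e[0]),np.degrees(np.arctan2(e[1][1],e[1][0]))%180
E
python3 - <<'E'
from h import *
im,K,T=snap("top")
hsv=cv2.cvtColor(im,cv2.COLOR_RGB2HSV); H,S,V=cv2.split(hsv)
for nm,m,z,a in (("plate",(S<60)&(V>120),.026,150),("yellow",(H>18)&(H<34)&(S>190)&(V>100),.112,20),("red",((H<6)|(H>174))&(S>170)&(V>60),.154,15)):
    for c in blobs(m,a):
        r=rect(c,K,T,z); print(nm,c.mean(0).round(1),np.round(r[0],4),np.round(r[1:],1))
a=cv2.resize(im[160:250,100:240],None,fx=5,fy=5)[:450,:700]
cv2.imwrite("pics/crop1.png",a[:,:,::-1])
cv2.imwrite("pics/crop2.png",cv2.resize(im[130:255,320:480],None,fx=4.7,fy=4.7,interpolation=cv2.INTER_CUBIC)[:,:,::-1])
E
```

```text
plate [294.6 262. ] [ 0.4057 -0.1015] [44.3 42.3  0.9]
plate [206.1 209.8] [0.533  0.1214] [ 88.1  58.1 171.8]
plate [166.6 205.3] [0.5417 0.2206] [ 87.7  57.6 174.2]
plate [130.1 202.4] [0.5481 0.3158] [ 85.1  55.1 177.6]
plate [260.2 124.1] [ 0.7517 -0.006 ] [115.2  14.3  93.1]
plate [428.2  82.3] [ 0.8738 -0.4371] [224.1 162.4  69.8]
yellow [364.5 205.3] [ 0.54  -0.246] [82.3 76.9 94.5]
yellow [375.4 180.3] [ 0.6039 -0.2751] [34.7 18.5  1.4]
red [275.2 192.5] [ 0.5663 -0.0444] [12.3 10.8 46.2]
red [425.9 193.9] [ 0.5718 -0.3565] [217.  202.2   1.9]
red [158.  113.1] [0.7368 0.2191] [88.1  8.9 68.6]
red [325.7 107.9] [ 0.7566 -0.1518] [20.5 20.   0.7]
```

View pics/crop1.png

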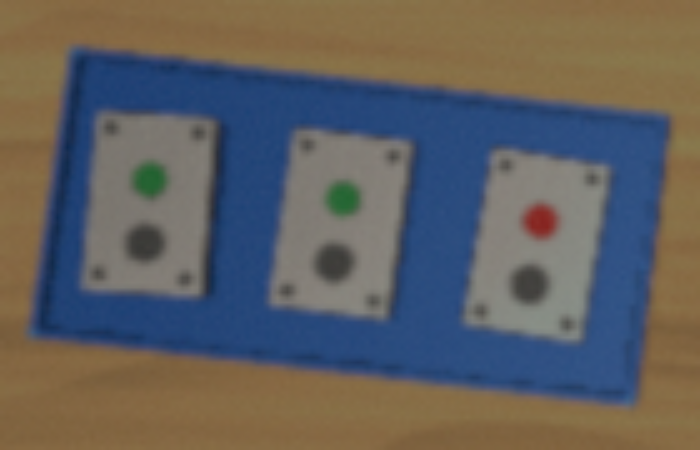

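View pics/crop2.png

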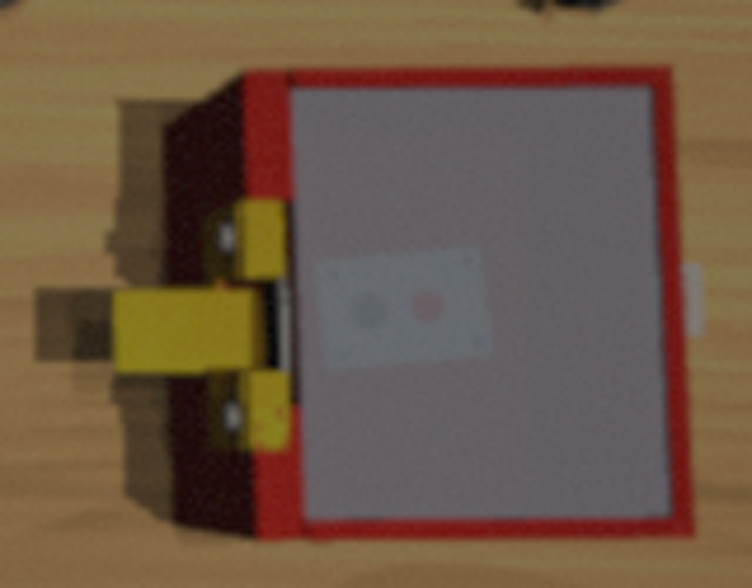

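The crop confirms it: the third plate in the tray, at full-image (208,209), has the red dot, and the other two are green. The second crop shows the lip and the slot plate on the box's left side, at around (360,201), so inward is roughly world -y. Next comes the grasp at the rear end.

```bash
python3 - <<'E'
from h import *
print(robot.read_eef_rot())
c=np.array([.533,.1214])
for lead,ins in ((-8.2,-88.1),(171.8,271.9)):
  for f in (0,180):
    L=np.array([np.cos(np.radians(lead)),np.sin(np.radians(lead))]); g=c-L*.031
    w=lambda a:(a+180)%360-180
    a=robot.ik([*g,.011],[180,0,w(lead+f)]); b=robot.ik([.57,-.13,.12],[180,0,w(ins+f)])
    print(lead,f,None if a is None else np.round(a),None if b is None else np.round(b))
E
```

```text
[-1.79919084e+02 -1.54100966e-02  1.51132906e+01]
-8.2 0 [  2.  12. 114.  -0.  53. 100.] [-24.  11. 103.  -0.  67. 154.]
-8.2 180 [  2.  12. 114.   0.  53. -80.] [-24.  11. 103.   0.  67. -26.]
171.8 0 [  0.  19. 106.   0.  55. -81.] [-24.  11. 103.  -0.  67. 154.]
171.8 180 [  0.  19. 106.  -0.  55.  99.] [-24.  11. 103.   0.  67. -26.]
```

```bash
python3 - <<'E'
from h import *
c=np.array([.533,.1214]); a=np.radians(-8.2); g=c-.031*np.array([np.cos(a),np.sin(a)])
o=[180,0,-8.2]
robot.command_gripper(.094,50)
robot.reach([*g,.12],o)
im,K,T=snap("wrist"); cv2.imwrite("pics/w1.png",im[:,:,::-1])
H,S,V=cv2.split(cv2.cvtColor(im,cv2.COLOR_RGB2HSV))
for b in blobs((S<70)&(V>110),2000): r=rect(b,K,T,.026); print(b.mean(0).round(),np.round(r[0],4),np.round(r[1:],1))
print(robot.read_t())
E
```

```text
[ 36. 173.] [0.5493 0.3158] [ 90.   61.5 178.2]
[142. 166.] [0.542  0.2194] [ 89.8  60.2 174.6]
[254. 141.] [0.5468 0.1198] [ 63.7  59.6 171.7]
3.325
```

View pics/w1.png

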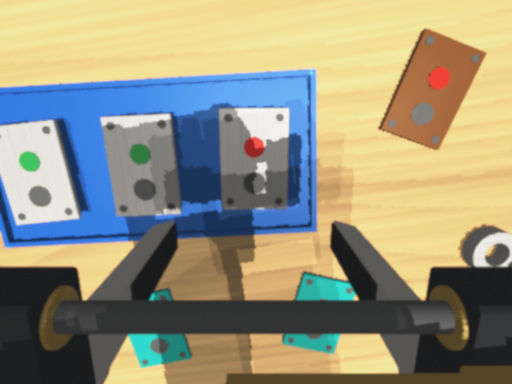

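The wrist view shows the red-dot plate at about (255,158), square between the fingers, with nothing in the way. Its far edge agrees with the top camera to within 1 mm, so I grasp it.

```bash
python3 - <<'E'
from h import *
p=robot.read_position()
robot.move_straight([p[0],p[1],.04],speed=.12); robot.move_straight([p[0],p[1],.011],speed=.05)
robot.command_gripper(.05,50); print(robot.read_gripper_width(),robot.read_finger_force(),robot.read_position())
robot.move_straight([p[0],p[1],.17],speed=.12)
robot.reach([.567,-.115,.17],[180,0,-88.1])
robot.move_straight([.567,-.115,.128],speed=.08)
robot.hold(.3); print(robot.read_gripper_width(),robot.read_position(),robot.read_eef_rot(),robot.read_ft_force(),robot.read_t())
im,K,T=snap("wrist"); cv2.imwrite("pics/w2.png",im[:,:,::-1]); np.savez("w2.npz",im=im,K=K,T=T)
E
```

```text
0.059205950318989016 50.000624656677246 [0.50266091 0.12528767 0.01109632]
0.05924164755485268 [ 0.5672914  -0.11515133  0.12849466] [-1.79951507e+02 -2.16206639e-02 -8.81035441e+01] [-0.4379038   0.98410457 -3.04016453] 8.95
```

View pics/w2.png

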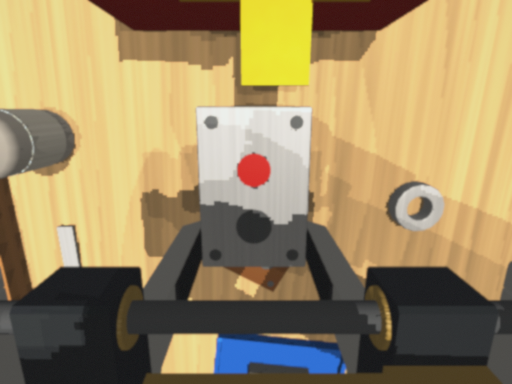

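The plate is held straight, rows 107-265 and columns 197-311. The yellow lip is ahead of it, columns 241-311, ending at row 85. It sits about 20 px to the right of the plate's centreline. I measure both in world coordinates.

```bash
cat >> h.py <<'E'
def edges(mask,rows,K,T,z):
    """left/right edge lines of a mask over rows, on plane z: world points of centreline, width, dir (deg)"""
    l,r=[],[]
    for v in rows:
        u=np.flatnonzero(mask[v]); l.append((u[0]-.5,v)); r.append((u[-1]+.5,v))
    L=onplane(l,K,T,z)[:,:2]; Rr=onplane(r,K,T,z)[:,:2]
    m=(L+Rr)/2; d=[]
    for P in (L,Rr,m):
        vx,vy,x,y=cv2.fitLine((P*1000).astype(np.float32),cv2.DIST_HUBER,0,.01,.01)[:,0]; 
        if vy>0: vx,vy=-vx,-vy
        d.append(np.degrees(np.arctan2(vy,vx)))
    n=np.array([np.sin(np.radians(d[2])),-np.cos(np.radians(d[2]))])
    return m.mean(0),abs((L-Rr)@n),d
E
python3 - <<'E'
from h import *
f=np.load("w2.npz"); im,K,T=f["im"],f["K"],f["T"]
H,S,V=cv2.split(cv2.cvtColor(im,cv2.COLOR_RGB2HSV))
y=(H>22)&(H<34)&(S>200)&(V>120); y[:,:220]=0;y[:,340:]=0
yr=np.flatnonzero(y.sum(1)>50); print("lip rows",yr[0],yr[-1])
m,w,d=edges(y,range(4,yr[-1]-3),K,T,.112); print("lip",m.round(4),w[[0,-1]].round(4),w.mean(),np.round(d,2),"end",onplane([(275,yr[-1]+.5)],K,T,.112))
p=(S<40); p[:,:185]=0;p[:,325:]=0
z=.1285+.015
pr=np.flatnonzero(p[:200].sum(1)>80); print("plate rows",pr[0])
for rr in (range(112,160),range(112,136),range(136,160)):
    m,w,d=edges(p,rr,K,T,z); print("plate",m.round(4),w[[0,-1]].round(4),np.round(w.mean(),4),np.round(d,2))
print("lead",onplane([(254,pr[0]-.5)],K,T,z), "tcp",robot.read_position())
E
```

```text
lip rows 0 8
lip [ 0.5592 -0.2456] [0.013 0.013] 0.0129679932849354 [-151.52  -57.72 -159.42] end [[ 0.55961812 -0.24335703  0.112     ]]
plate rows 107
plate [ 0.5693 -0.1756] [0.0586 0.0588] 0.0582 [-88.74 -87.15 -88.06]
plate [ 0.5695 -0.1817] [0.0586 0.0582] 0.0582 [-90.74 -85.39 -88.06]
plate [ 0.5691 -0.1695] [0.0582 0.0588] 0.0583 [-90.69 -85.43 -88.06]
lead [[ 0.5695178  -0.19007586  0.1435    ]] tcp [ 0.56718871 -0.11511783  0.1283835 ]
```

```bash
python3 - <<'E'
from h import *
f=np.load("w2.npz"); im,K,T=f["im"],f["K"],f["T"]
hsv=cv2.cvtColor(im,cv2.COLOR_RGB2HSV); print(hsv[40,275],hsv[75,275],hsv[40,225],im[40,275])
H,S,V=cv2.split(hsv); h0=int(hsv[40,275,0])
y=(abs(H.astype(int)-h0)<5)&(S>215)&(V>130); y[:,:220]=0;y[:,340:]=0; y[105:]=0
yr=np.flatnonzero(y.sum(1)>50); print("lip rows",yr[0],yr[-1])
m,w,d=edges(y,range(6,yr[-1]-3),K,T,.112); print("lip",m.round(4),w[[0,-1]].round(4),w.mean(),np.round(d,2),"end",onplane([(275,yr[-1]+.5)],K,T,.112))
# lip vs plate lateral offset in plate frame
a=np.radians(-88.06); n=np.array([-np.sin(a),np.cos(a)]); print("lat",(m-np.array([.5693,-.1756]))@n*1000)
im2,K2,T2=snap("top"); h2=cv2.cvtColor(im2,cv2.COLOR_RGB2HSV); H,S,V=cv2.split(h2)
r=((H<6)|(H>174))&(S>170)&(V>60); r[:,:340]=0
b=max(blobs(r,100),key=len); q=onplane(b,K2,T2,.154)[:,:2]
# front (max y) and side edges
for nm,s in (("far side x+",(q[:,0]>.655)&(q[:,1]<-.27)&(q[:,1]>-.44)),("near side x-",(q[:,0]<.485)&(q[:,1]<-.27)&(q[:,1]>-.44)),("back",(q[:,1]<-.44)&(q[:,0]>.49)&(q[:,0]<.65))):
    if s.sum()<5: print(nm,"none");continue
    v=cv2.fitLine((q[s]*1000).astype(np.float32),cv2.DIST_HUBER,0,.01,.01)[:,0]; print(nm,np.degrees(np.arctan2(v[1],v[0])).round(2),v[2:].round(1))
E
```

```text
[ 29 200 235] [ 29 200 235] [ 17 119 148] [235 230  51]Traceback (most recent call last):
  File "<stdin>", line 6, in <module>
IndexError: index 0 is out of bounds for axis 0 with size 0
```

```bash
python3 - <<'E'
from h import *
f=np.load("w2.npz"); im,K,T=f["im"],f["K"],f["T"]
hsv=cv2.cvtColor(im,cv2.COLOR_RGB2HSV)
H,S,V=cv2.split(hsv)
y=(abs(H.astype(int)-29)<4)&(S>160)&(V>100); y[:,:220]=0;y[:,340:]=0; y[105:]=0
yr=np.flatnonzero(y.sum(1)>50); print("lip rows",yr[0],yr[-1])
m,w,d=edges(y,range(6,yr[-1]-3),K,T,.112); print("lip",m.round(4),w[[0,-1]].round(4),w.mean(),np.round(d,2),"end",onplane([(275,yr[-1]+.5)],K,T,.112))
a=np.radians(-88.06); n=np.array([-np.sin(a),np.cos(a)]); print("lat",(m-np.array([.5693,-.1756]))@n*1000)
im2,K2,T2=snap("top"); h2=cv2.cvtColor(im2,cv2.COLOR_RGB2HSV); H,S,V=cv2.split(h2)
r=((H<6)|(H>174))&(S>170)&(V>60); r[:,:340]=0
b=max(blobs(r,100),key=len); q=onplane(b,K2,T2,.154)[:,:2]
for nm,s in (("far side x+",(q[:,0]>.655)&(q[:,1]<-.27)&(q[:,1]>-.44)),("near side x-",(q[:,0]<.485)&(q[:,1]<-.27)&(q[:,1]>-.44)),("back",(q[:,1]<-.44)&(q[:,0]>.49)&(q[:,0]<.65))):
    if s.sum()<5: print(nm,"none");continue
    v=cv2.fitLine((q[s]*1000).astype(np.float32),cv2.DIST_HUBER,0,.01,.01)[:,0]; print(nm,np.degrees(np.arctan2(v[1],v[0])).round(2),v[2:].round(1))
E
```

```text
lip rows 0 84
lip [ 0.5585 -0.2256] [0.0395 0.04  ] 0.03993601149017124 [-88.67 -88.99 -88.83] end [[ 0.55755467 -0.20326997  0.112     ]]
lat -12.527200258698556
far side x+ -87.25 [ 676.8 -356.2]
near side x- -88.52 [ 467.5 -357. ]
back 2.93 [ 560.1 -453.9]
```

```bash
cat >> h.py <<'E'
A=np.radians(-88.8); U=np.array([np.cos(A),np.sin(A),0]); N=np.array([-U[1],U[0],0])  # inward, lateral
LIP=np.array([.5585,-.2256,0]); O=[180,0,-88.8]
S0=(np.array([.5576,-.2033,0])-LIP)@U                      # lip end along U
def pose(x,lat,z):
    """TCP for inward coord x (0=slot face), lateral offset, height"""
    return LIP+U*(S0+.05+x)+N*lat+np.array([0,0,z])
def where():
    p=robot.read_position()-LIP; return np.array([p@U-S0-.05,p@N,p[2]])
def force():
    f=np.mean([robot.read_ft_force() for _ in range(3)],0); return np.array([f@U,f@N,f[2]])
def guarded(to,step,lim,speed=.03,verbose=True):
    """small steps from the present target to (x,lat,z) until the force change passes lim"""
    a=where(); b=np.array(to,float); f0=force(); n=max(1,int(np.ceil(np.abs(b-a).max()/step)))
    for i in range(1,n+1):
        robot.move_straight(pose(*(a+(b-a)*i/n)),O,speed=speed); df=force()-f0
        if np.abs(df).max()>lim: break
    if verbose: print("stop" if i<n or np.abs(df).max()>lim else "done",np.round(where()*1000,2),"dF",df.round(2),"t",robot.read_t())
    return i<n or np.abs(df).max()>lim
E
python3 - <<'E'
from h import *
robot.move_straight(pose(-.125,0,.122),O,speed=.08)
robot.move_straight(pose(-.083,0,.118),O,speed=.06); robot.hold(.2)
print(where()*1000,force(),robot.read_t())
im,K,T=snap("wrist"); cv2.imwrite("pics/w3.png",im[:,:,::-1])
im,K,T=snap("side"); cv2.imwrite("pics/s3.png",cv2.resize(im[200:340,200:390],None,fx=4,fy=4,interpolation=cv2.INTER_CUBIC)[:,:,::-1])
guarded((-.083,0,.100),.0005,2.5)
E
```

```text
[-8.33231538e+01  2.62081003e-02  1.18019182e+02] [-0.15194538  0.70585405 -3.20516776] 10.475
stop [-82.99   0.14 102.81] dF [-2.07  0.07  3.39] t 18.575
```

View pics/w3.png

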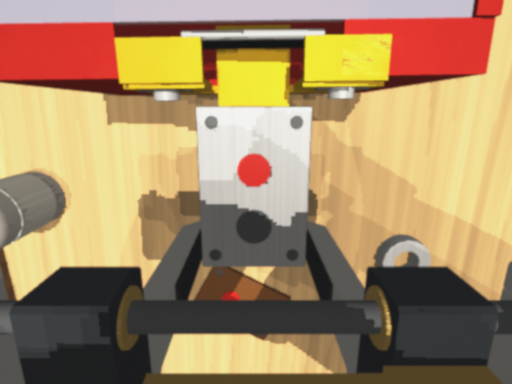

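View pics/s3.png

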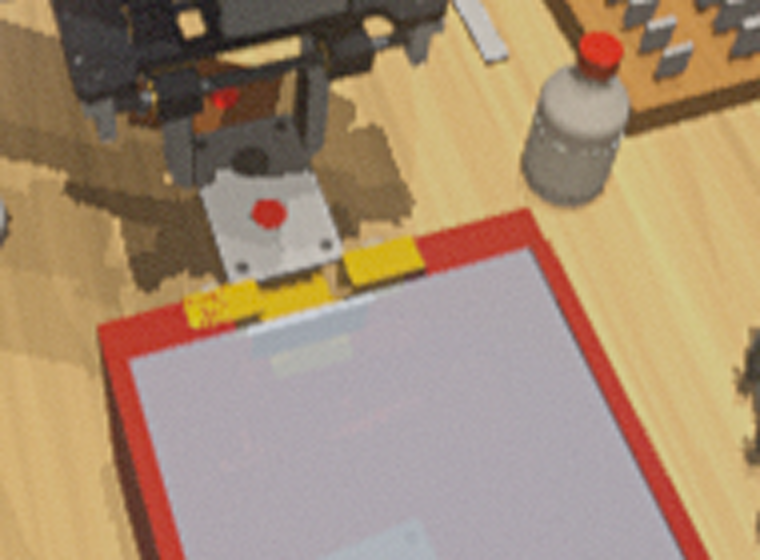

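The wrist view shows the plate (columns 197-312) lined up with the lip (217-290) and the notch (203-304). The side view shows it level in front of the slot. The lip was felt where expected, so I raise 1 mm and feel into the slot.

```bash
python3 - <<'E'
from h import *
robot.move_straight(pose(-.083,0,.104),O,speed=.03); print(force(),robot.read_t())
if not guarded((-.066,0,.104),.001,5,.04):
    guarded((-.050,0,.104),.002,6,.05)
E
```

```text
[ 1.01429524 -0.00509175 -2.7106064 ] 18.825
done [-65.92   0.   104.  ] dF [-0.38  0.78 -0.08] t 23.075
done [-49.87  -0.   104.  ] dF [-0.18 -0.62 -0.11] t 25.075
```

```bash
python3 - <<'E'
from h import *
if not guarded((-.020,0,.104),.003,10,.05):
    guarded((-.013,0,.1035),.0015,8,.04)
print(force())
im,K,T=snap("wrist"); cv2.imwrite("pics/w4.png",im[:,:,::-1])
E
```

```text
done [-19.69  -0.   104.01] dF [-0.02  0.25 -0.19] t 27.575
done [-1.2850e+01  2.0000e-02  1.0354e+02] dF [-1.82 -0.38  0.13] t 28.825
[-1.39147976  0.03423832 -2.96962997]
```

View pics/w4.png

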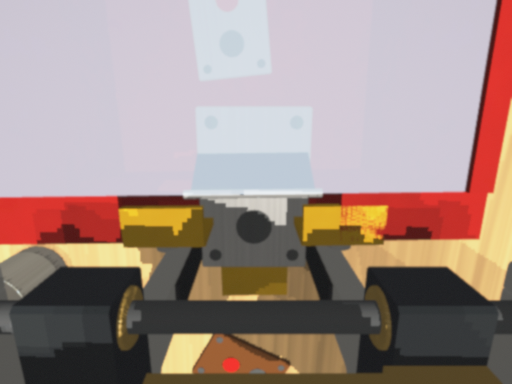

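The wrist view shows the leading end under the raised flap, with the plate visible beyond it at rows 105-195. The plate is still straight. Now I set it down on the lip, release, and push from behind with the fingers shut.

```bash
python3 - <<'E'
from h import *
guarded((-.013,0,.1025),.0005,2,.03)
robot.hold(.15)
robot.command_gripper(.078,20); print(robot.read_gripper_width(),force())
robot.move_straight(pose(-.013,0,.135),O,speed=.08)
robot.move_straight(pose(-.060,0,.135),O,speed=.1)
robot.command_gripper(0,20); print(robot.read_gripper_width(),robot.read_t(),force())
im,K,T=snap("wrist"); cv2.imwrite("pics/w5.png",im[:,:,::-1])
E
```

```text
stop [-1.2860e+01  7.0000e-02  1.0333e+02] dF [-0.44  0.23  2.63] t 29.125
0.07767239610302161 [0.45158771 0.1327998  0.24505558]
0.0005511262249158839 32.175 [-0.24106304 -0.12908595 -0.02653392]
```

View pics/w5.png

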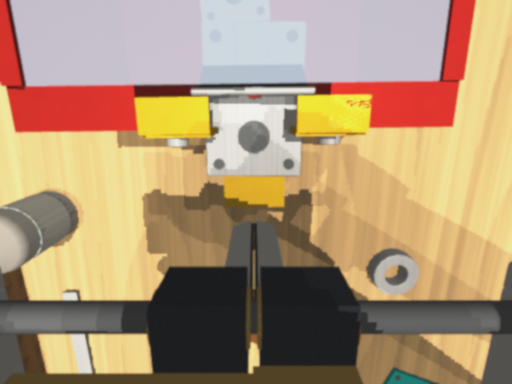

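The wrist view shows the plate resting in the slot, rear edge at row 175, with the lip protruding to row 207. The shut fingers are centred behind it. I push now.

```bash
python3 - <<'E'
from h import *
robot.move_straight(pose(-.060,0,.1140),O,speed=.06); print(force())
ok=not guarded((-.034,0,.1140),.003,8,.06)
ok=ok and not guarded((-.010,0,.1140),.003,12,.06)
ok=ok and not guarded((.001,0,.1140),.0015,12,.05)
print(force(),robot.read_t())
im,K,T=snap("wrist"); cv2.imwrite("pics/w6.png",im[:,:,::-1])
E
```

```text
[-0.1665827 -0.2567769  0.5071547]
done [-3.406e+01 -6.000e-02  1.139e+02] dF [-1.21 -0.02 -0.74] t 34.975
done [-9.6900e+00  6.0000e-02  1.1413e+02] dF [-0.67  0.09  0.8 ] t 37.225
done [ 1.0900e+00 -1.0000e-02  1.1402e+02] dF [2.59 1.17 0.53] t 39.225
[0.54912356 0.98332539 1.10470462] 39.225
```

View pics/w6.png

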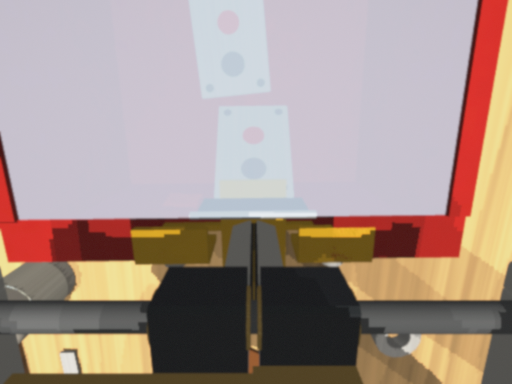

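The wrist view shows that the plate has left the slot. It is now much smaller (about 72 px wide, rows 105-195), so it is down inside the box. I retreat and check that it lies low and that the flap is shut.

```bash
python3 - <<'E'
from h import *
robot.move_straight(pose(-.070,0,.116),O,speed=.12)
robot.move_straight(pose(-.070,0,.22),O,speed=.15); robot.hold(.3)
im,K,T=snap("wrist"); im2,_,_=snap("top")
a=cv2.resize(im[0:220,100:420],(640,440)); b=cv2.resize(im2[90:255,90:480],(640,271))
cv2.imwrite("pics/end.png",cv2.resize(np.vstack([a,b]),(533,592))[:,:,::-1])
_,K2,T2=snap("top"); H,S,V=cv2.split(cv2.cvtColor(im2,cv2.COLOR_RGB2HSV))
for c in blobs((S<60)&(V>120),150): r=rect(c,K2,T2,.026); print(c.mean(0).round(1),np.round(r[0],4),np.round(r[1:],1))
print(force(),robot.read_t())
E
```

```text
[294.6 261.9] [ 0.4069 -0.1015] [42.3 41.8 91.4]
[167.5 204.3] [0.5414 0.2205] [ 89.7  58.7 174.2]
[129.  200.4] [0.5489 0.317 ] [ 90.   58.7 177.8]
[202.2 133.1] [0.7238 0.1412] [54.7 33.1  2.1]
[259.5 124.2] [ 0.7508 -0.0072] [117.7  16.6  93.2]
[38.2 91. ] [0.825  0.5653] [ 52.1  28.6 119.1]
[75.7 31. ] [0.9808 0.4805] [ 74.9  45.8 109.7]
[393.1  53.6] [ 0.9392 -0.3613] [412.3 235.9  69.8]
[138.4  26.8] [1.0016 0.3163] [218.5  79.9  89.8]
[ 0.056184   -0.13254229  0.42215452] 41.3083
```

View pics/end.png

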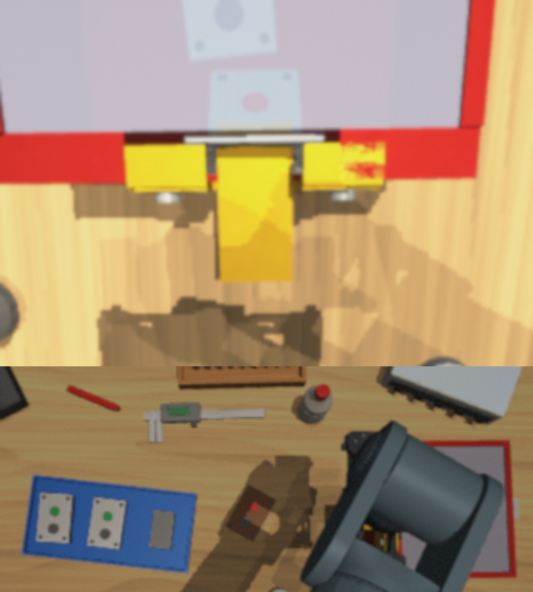

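The lip and slot are empty. The plate lies on the floor at the same scale as the old one, and the flap hangs shut, with no tilted band behind the slot. The good plates, ring, caliper and bottle have not moved, so I hand in.

```bash
python3 -c "
from workcell import robot
print(robot.sign_off())"
```

```text
the job is handed in; nothing more can be done
None
```

The red-dotted plate went through the slot with light forces and now lies inside the reject box with the flap shut; everything else is where it was, and the job was handed in at about 41 s (the hand-in call returned no verdict).

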